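# Tighten the lift-pump cover in cross order

## Task

The round cover of the lift pump is held by four wing nuts, and one of them is already tight: its wings point straight at the middle of the cover. Tighten the other three by turning each clockwise (about a quarter turn) until its wings also point at the middle. So that the cover seats evenly, work in cross order: first fully tighten the nut straight across from the tight one, and only then the two that remain.

Things in the scene. Friction and masses are not known exactly. Their poses are not given: they have to be found in the camera images.
- cover (a point): Middle of the top face of the pump's flat round aluminium cover (240 mm across, 95 mm above the shelf) on a fixed round grey pot; here a 5 mm high, 36 mm wide boss. z up; any yaw. Four wing nuts stand 85 mm from the middle at this frame's +x, +y, -x and -y. The +x one is the tight one and cannot turn. A spare nut lying on the shelf is not part of the job.
- nut_opposite (a joint): Loose brass wing nut at cover-frame x = -85 mm, y = 0 (straight across from the tight nut). Upright wings 56 mm tip to tip, 10 mm thick, 8 to 42 mm above the cover, on a 30 mm wide, 6 mm high foot. Joint in rad, grows clockwise seen from above: 0 = wings along cover y (square to the line to the middle), 1.571 = pointing at the middle, tight on a hard stop. Starts at 0.2 to 0.5; light friction (0.06 N m), stays where left.
- nut_plus_y (a joint): Loose brass wing nut at cover-frame x = 0, y = +85 mm. Upright wings 56 mm tip to tip, 10 mm thick, 8 to 42 mm above the cover, on a 30 mm wide, 6 mm high foot. Joint in rad, grows clockwise seen from above: 0 = wings along cover x (square to the line to the middle), 1.571 = pointing at the middle, tight on a hard stop. Starts at 0.2 to 0.5; light friction (0.06 N m), stays where left.
- nut_minus_y (a joint): Loose brass wing nut at cover-frame x = 0, y = -85 mm. Upright wings 56 mm tip to tip, 10 mm thick, 8 to 42 mm above the cover, on a 30 mm wide, 6 mm high foot. Joint in rad, grows clockwise seen from above: 0 = wings along cover x (square to the line to the middle), 1.571 = pointing at the middle, tight on a hard stop. Starts at 0.2 to 0.5; light friction (0.06 N m), stays where left.

How it is judged:
By the outcome, as a careful person would: the job done as asked, in the order asked, and still so for the second after the job is handed in, with the robot touching nothing.
It also fails if it takes over 58 s, if anything falls off the work surface, if the arm or the gripper's body presses on something with over 40 N, if the wrist force passes 120 N, or if a joint passes its speed limit or range.

## Robot

A 6-joint arm with a two-finger parallel gripper is mounted at the origin on the work surface. World frame = base frame: x ahead of the robot, y to its left, z up, the work surface at z = 0. Lengths are in mm, angles in rad, forces in N, time in s.
With the tool pointing down it reaches from about 325 to 750 mm from the base axis. Payload 7.6 kg.
Tool frame: the origin (TCP) lies midway between the tips of the shut fingers; the grasp point (between the pads) lies 19 mm behind it; z points along the fingers, y is the direction in which the jaws open and shut (so a half turn about z gives the same grasp; the last joint's range is limited). The gripper opens to 85 mm and grips with 20 to 120 N. Pads are 22 mm wide; open, the fingers measure 114 mm over their backs; the gripper's body (76 mm by 85 mm) begins 54 mm behind the grasp point. The pads swing forward as they close: fully open they stand 13 mm farther back than shut.
Start: joints at [-1.33, 0.052, 1.401, -0, 1.689, -0.07], TCP at [160.58, -499.86, 231.323] pointing down, gripper open.
Joint ranges: [-2.9, 2.9], [-0.91, 2.17], [0.12, 2.37], [-1.06, 4.2], [0.26, 2.73], [-2.93, 2.93]. Speed limits (rad/s): [2.57, 2.57, 3.01, 3.14, 3.14, 3.14].

## Interface

Orientations are given as a unit quaternion [w, x, y, z].
In Python, from workcell import bot, vision gives the robot as it stands. The module is installed in compiled form; this text tells all that it offers.
- The arm moves only by the shell command python3 -m pendant 'ROWS' [FORCE]. ROWS is a JSON object of lists of equal length, an entry for each row: "delta_rot": the turn, a rotation vector about the tool's x, y, z in rad, a list of three; "linear": the shift along the tool's x, y, z in cm, a list of three; "hand": the closure, from -1 (fully open) to 1 (shut). In form: {"delta_rot": [[wx, wy, wz], ...], "linear": [[dx, dy, dz], ...], "hand": [hand, ...]}. A call has 1 to 20 rows; each row is the pose to reach, as a shift and turn from the pose measured when the call began, along the tool's axes at that moment; what a row does not reach only later rows make up. A row lasts 1/12 s, in which the tool goes at most 41.7 mm and 7.16 degrees, less where a joint would pass 70% of its speed; a pose out of reach is approached as far as the arm can. A call with a gripper value outside its range is refused whole. The fingers move at their own pace and stop on an object; FORCE is the grip in N (left out, the last holds). Time passes only in rows, so rows that repeat a pose let the fingers close. It gives the time, the measured TCP pose, the force and the opening at its end, in the units of the state.
- bot.state(): the state, without advancing time (a new reading comes with each control period).
- vision.snapshot(name): name is "scene" or "top" or "wrist"; returns the picture (480x640x3 uint8, red, green, blue); there is no depth.
- vision.camera_params(name): a dict with "fov_y" (degrees; the focal length in pixels is half the picture's height over the tangent of half this angle, whatever the lens; pixels are square), "cx", "cy" (the principal point, pixels), "origin" and "orientation" of the camera in the world. Camera axes: x right, y down, z forward; pixel columns grow to the right and rows downward; lengths in mm; the calibration is good to about 2 mm. A picture is of the moment at which its call begins: read the wrist's pose just before it. camera_params takes no time and is no camera call; for the wrist camera it gives the pose at the moment of the call.
- bot.sign_off(): hands the job in, once; it reports no verdict.
The state is a dict: "time": time; "joint_positions": joint angles; "dq": joint speeds; "joint_torque": joint torques, N m; "tcp_pos": TCP position; "orientation": TCP orientation; "contact_force": force on the tool from outside, world axes, zero at the start; "wrist_torque": the same for the moment, N m; "opening": finger opening in mm.
Only numpy, scipy, OpenCV 4.12 (cv2) and the standard library are available. Lean on these libraries where they do the work, as an engineer would, in place of code of your own. Each camera call takes 0.05 s, during which the arm holds its last target.

## Working session

There is one attempt and no reset: what is moved stays moved. The work goes in short steps, Python scripts to look and compute and a shell command to move; the robot and the scene stay as the last step left them, time stands still between calls to the robot, and variables do not carry over. Pictures are saved under pics/ and viewed, and the job is handed in when it is done.

```bash
mkdir -p pics; python3 - <<'E'
from workcell import bot, vision
import cv2
s=bot.state()
for k,v in s.items(): print(k,v)
for n in ["scene","top","wrist"]:
    print(n,vision.camera_params(n))
for n in ["scene","top"]:
    cv2.imwrite(f"pics/{n}0.png",vision.snapshot(n)[:,:,::-1])
E
```

```text
time 0.0
joint_positions [-1.33029745e+00  5.28349391e-02  1.40175040e+00  1.27663090e-05
  1.68857236e+00 -7.02998585e-02]
dq [ 0.00045677  0.00030434  0.00072267 -0.00081488  0.00060199  0.00136785]
joint_torque [-5.90161453e-04 -3.81669259e+01 -3.60185158e+01 -1.22281285e-04
  6.10436196e-03  1.23107958e-05]
tcp_pos [ 160.50858843 -499.54612018  230.46041133]
orientation [-7.80230938e-04  9.87949380e-01  1.54775357e-01 -6.01954737e-05]
contact_force [0.6302541  0.56173558 0.06945036]
wrist_torque [-0.00337239 -0.01909548  0.00033107]
opening 85.55101397137047
scene {'fov_y': 47.731492564191015, 'cx': 307.42885637105184, 'cy': 243.12433415009264, 'origin': array([1025.68412736,  244.59485637,  687.58601654]), 'orientation': array([-0.18810071,  0.49676996,  0.79777435, -0.28529602])}
top {'fov_y': 48.79485724248542, 'cx': 325.44386109487505, 'cy': 232.27014908244342, 'origin': array([496.93277998,  36.84363911, 794.11512784]), 'orientation': array([ 0.03066453, -0.70455563,  0.70718165, -0.05054854])}
wrist {'fov_y': 70.68877290321737, 'cx': 324.88410575564524, 'cy': 239.89807687065783, 'origin': array([ 227.81555477, -477.95101309,  372.66516584]), 'orientation': array([ 0.1120226 ,  0.80037711, -0.58311702, -0.0825951 ])}
```

View pics/top0.png

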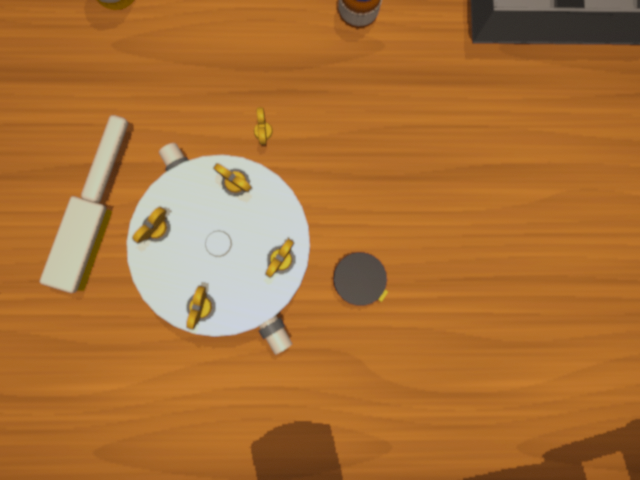

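View pics/scene0.png

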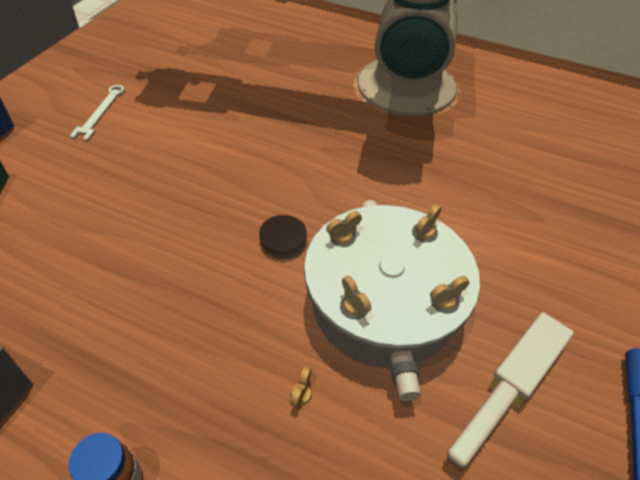

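The top view shows the cover boss at about (218,243) and nuts near (232,180), (152,226), (280,258) and (199,306). The last looks like the tight one, because its wings line up with the boss. Next I'll enlarge the view and measure.

```bash
cat > h.py <<'E'
import numpy as np, cv2
from scipy.spatial.transform import Rotation as R
from workcell import bot, vision
def rot(q): return R.from_quat([q[1],q[2],q[3],q[0]]).as_matrix()
def unproj(p,uv,z):
    f=240/np.tan(np.radians(p["fov_y"]/2)); d=rot(p["orientation"])@np.array([(uv[0]-p["cx"])/f,(uv[1]-p["cy"])/f,1]); o=np.array(p["origin"])
    return o+d*(z-o[2])/d[2]
def proj(p,X):
    f=240/np.tan(np.radians(p["fov_y"]/2)); c=(np.atleast_2d(X)-np.array(p["origin"]))@rot(p["orientation"]); return np.c_[c[:,0]/c[:,2]*f+p["cx"],c[:,1]/c[:,2]*f+p["cy"]]
E
python3 - <<'E'
from h import *
im=cv2.imread("pics/top0.png"); p=vision.camera_params("top")
# cover outline: blueish-white
hsv=cv2.cvtColor(im,cv2.COLOR_BGR2HSV)
m=((hsv[:,:,1]<60)&(hsv[:,:,2]>140)).astype(np.uint8)
m=cv2.morphologyEx(m,cv2.MORPH_OPEN,np.ones((25,25),np.uint8)|0) if 0 else m
cs,_=cv2.findContours(m,cv2.RETR_EXTERNAL,cv2.CHAIN_APPROX_NONE)
c=max(cs,key=cv2.contourArea); pts=cv2.convexHull(c)[:,0]
W=np.array([unproj(p,u,95)[:2] for u in pts])
A=np.c_[2*W,np.ones(len(W))]; x=np.linalg.lstsq(A,(W**2).sum(1),rcond=None)[0]
print("cover fit",x[:2],"r",np.sqrt(x[2]+x[0]**2+x[1]**2)); print("boss",unproj(p,(218,243),100))
for n,uv in dict(A=(236,181),B=(158,228),C=(281,260),D=(201,307)).items(): 
    w=unproj(p,uv,101); d=w[:2]-x[:2]; print(n,w.round(1),np.linalg.norm(d).round(1),np.degrees(np.arctan2(d[1],d[0])).round(1))
cv2.imwrite("pics/crop0.png",cv2.resize(im[140:345,115:320],(600,600),interpolation=cv2.INTER_CUBIC))
s=cv2.imread("pics/scene0.png");cv2.imwrite("pics/crops0.png",cv2.resize(s[190:370,290:500],(700,600),interpolation=cv2.INTER_CUBIC))
E
```

```text
cover fit [562.65867877 158.02874978] r 120.20836061752368
boss [563.18003891 158.00633147 100.        ]
A [645.7 135.5 101. ] 86.0 -15.2
B [583.  236.3 101. ] 80.9 75.4
C [540.5  75.5 101. ] 85.5 -105.0
D [480.3 178.2 101. ] 84.8 166.3
```

View pics/crop0.png

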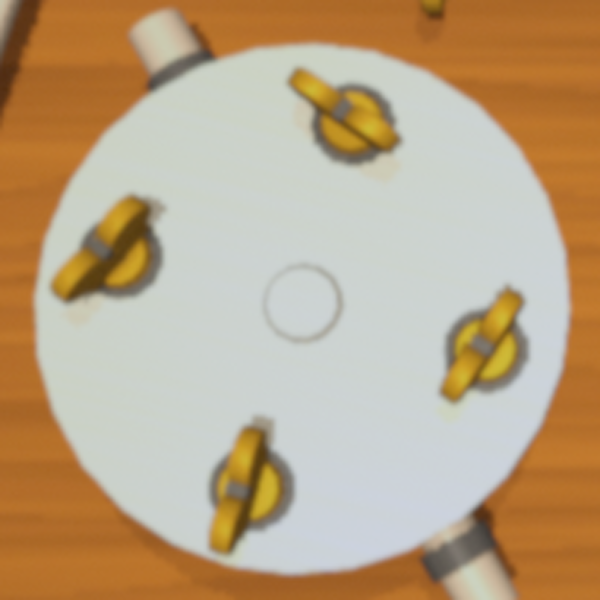

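View pics/crops0.png

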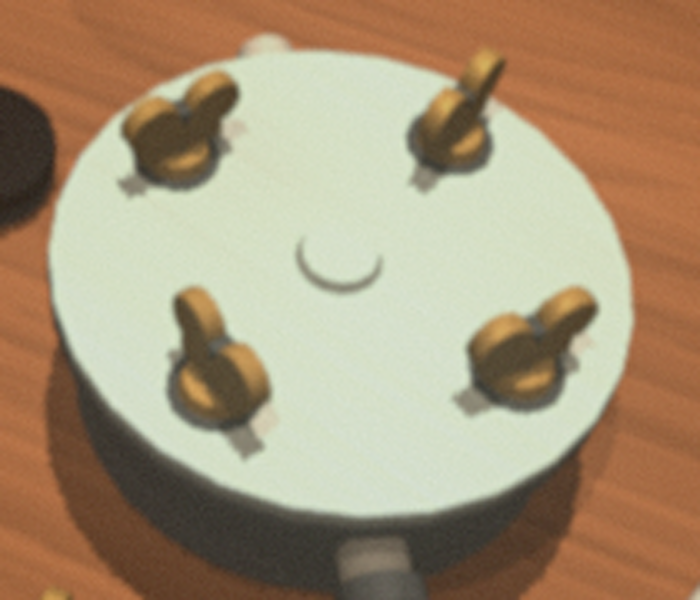

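```bash
cat >> h.py <<'E'
def ang(v): return np.degrees(np.arctan2(v[1],v[0]))
def go(target,yaw):
    s=bot.state(); M=rot(s["orientation"]); d=M.T@(np.array(target)-s["tcp_pos"])
    dR=R.from_euler('z',yaw,degrees=True).as_matrix()@np.diag([1,-1,-1])
    rv=R.from_matrix(M.T@dR).as_rotvec()
    print("linear cm",(d/10).round(2),"rotvec",rv.round(3),"yawnow",ang(M[:,0]).round(1),"j",s["joint_positions"].round(2),"t",s["time"])
E
python3 - <<'E'
from h import *
p=vision.camera_params("top"); c=np.array([562.9,158.0]); k=205/600
T=dict(A=((295,75),(392,143)),B=((62,292),(135,203)),C=((452,395),(515,298)),D=((220,548),(255,432)))
for n,(a,b) in T.items():
    P=[unproj(p,(115+q[0]*k,140+q[1]*k),130)[:2] for q in (a,b)]
    mid=(P[0]+P[1])/2; w=P[0]-P[1]; print(n,"len",np.linalg.norm(w).round(1),"wing",(ang(w)%180).round(1),"mid",mid.round(1),"r",np.linalg.norm(mid-c).round(1),"dir",ang(mid-c).round(1))
y=np.radians(165.3); 
for n,t in dict(A=180,B=-90,C=90,D=0).items(): print(n,(c+85*np.array([np.cos(y+np.radians(t)),np.sin(y+np.radians(t))])).round(1))
go([640,135,250],55)
E
```

```text
A len 52.0 wing 54.7 mid [644.4 136.1] r 84.3 dir -15.0
B len 48.6 wing 142.2 mid [583.9 239.6] r 84.3 dir 75.6
C len 49.4 wing 147.2 mid [540.8  74.8] r 86.1 dir -104.9
D len 50.3 wing 164.3 mid [480.6 178.2] r 84.7 dir 166.2
A [645.1 136.4]
B [584.5 240.2]
C [541.3  75.8]
D [480.7 179.6]
linear cm [ 65.06 -45.76  -1.87] rotvec [-0.001 -0.001 -0.649] yawnow 17.8 j [-1.33  0.05  1.4   0.    1.69 -0.07] t 0.1
```

The measurements agree: each nut radius is within 1.5 mm of 85, and the cover yaw is about 165°. D is tight, A is opposite, C is +y and B is -y. Moving above A.

```bash
python3 -m pendant '{"delta_rot": [[0,0,-0.65],[0,0,-0.65],[0,0,-0.65],[0,0,-0.65],[0,0,-0.65],[0,0,-0.65],[0,0,-0.65],[0,0,-0.65],[0,0,-0.65],[0,0,-0.65],[0,0,-0.65],[0,0,-0.65],[0,0,-0.65],[0,0,-0.65],[0,0,-0.65],[0,0,-0.65],[0,0,-0.65],[0,0,-0.65],[0,0,-0.65],[0,0,-0.65]], "linear": [[65,-45.7,-1.9],[65,-45.7,-1.9],[65,-45.7,-1.9],[65,-45.7,-1.9],[65,-45.7,-1.9],[65,-45.7,-1.9],[65,-45.7,-1.9],[65,-45.7,-1.9],[65,-45.7,-1.9],[65,-45.7,-1.9],[65,-45.7,-1.9],[65,-45.7,-1.9],[65,-45.7,-1.9],[65,-45.7,-1.9],[65,-45.7,-1.9],[65,-45.7,-1.9],[65,-45.7,-1.9],[65,-45.7,-1.9],[65,-45.7,-1.9],[65,-45.7,-1.9]], "hand": [0,0,0,0,0,0,0,0,0,0,0,0,0,0,0,0,0,0,0,0]}' 30
python3 -c "
from h import *
go([644.8,136.2,200],54.7)"
```

```text
time: 1.77
tcp_pos: [641.2, 139.7, 245.6]
orientation: [-0.002, 0.886, 0.464, -0.002]
contact_force: [-1.3, 0.1, -1.7]
opening: 42.6
linear cm [-0.08  0.53  4.56] rotvec [-0.006  0.002  0.011] yawnow 55.3 j [0.16 0.44 0.92 0.   1.79 0.76] t 1.7667
```

```bash
python3 -m pendant '{"delta_rot": [[0,0,0.01],[0,0,0.01],[0,0,0.01],[0,0,0.01]], "linear": [[-0.1,0.5,4.6],[-0.1,0.5,4.6],[-0.1,0.5,4.6],[-0.1,0.5,4.6]], "hand": [0,0,0,0]}'
python3 -c "
from h import *
p=vision.camera_params('wrist'); im=vision.snapshot('wrist')[:,:,::-1].copy()
t=vision.snapshot('top')[:,:,::-1].copy()
for X in ([644.8,136.2,101],[644.8,136.2,137],[562.9,158,100]):
    u=proj(p,X)[0]; print(u); cv2.drawMarker(im,tuple(int(a) for a in u),(0,0,255),0,12)
cv2.imwrite('pics/w1.png',im); cv2.imwrite('pics/t1.png',t)
go([644.8,136.2,107],54.7)"
```

```text
time: 2.1
tcp_pos: [644.0, 135.6, 199.6]
orientation: [-0.002, 0.888, 0.46, -0.003]
contact_force: [-0.2, -0.9, 0.9]
opening: 42.8
[325.8487719  240.38999381]
[325.58312969 256.16845481]
[222.50429546 276.5482516 ]
linear cm [ 0.03 -0.    9.53] rotvec [-0.003 -0.001  0.001] yawnow 54.7 j [0.15 0.45 0.99 0.   1.7  0.77] t 2.2
```

View pics/w1.png

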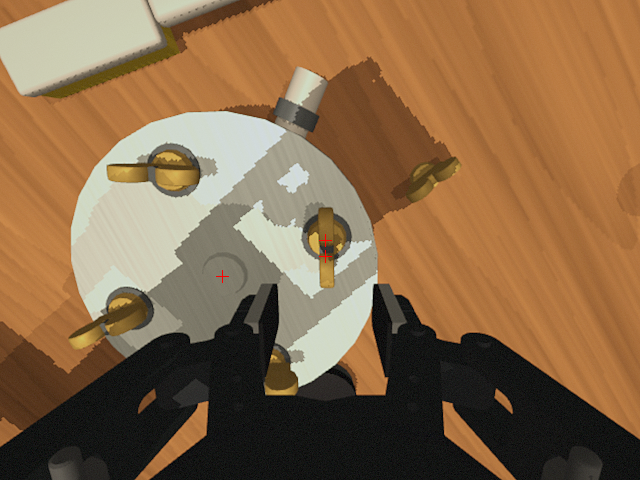

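The wrist view shows nut A's foot at about (327,238) and its wings running vertically from (326,210) to (327,287). That matches the predictions and is centred between the jaws. Descending and gripping.

```bash
python3 -m pendant '{"delta_rot": [[0,0,0],[0,0,0],[0,0,0],[0,0,0],[0,0,0],[0,0,0],[0,0,0],[0,0,0],[0,0,0],[0,0,0],[0,0,0],[0,0,0],[0,0,0]], "linear": [[0,0,3],[0,0,6],[0,0,8],[0,0,9.4],[0,0,9.4],[0,0,9.4],[0,0,9.4],[0,0,9.4],[0,0,9.4],[0,0,9.4],[0,0,9.4],[0,0,9.4],[0,0,9.4]], "hand": [0,0,0,0,0,0,1,1,1,1,1,1,1]}' 30
python3 -c "
from h import *
print(bot.state()['wrist_torque'])
cv2.imwrite('pics/w2.png',vision.snapshot('wrist')[:,:,::-1])
go([644.8,136.2,107],-14.7)"
```

```text
time: 3.28
tcp_pos: [645.0, 136.5, 110.8]
orientation: [-0.002, 0.888, 0.46, 0.001]
contact_force: [-4.0, 1.0, 7.5]
opening: 9.5
[0.09498349 0.61260974 0.05421023]
linear cm [-0.04 -0.    0.38] rotvec [-4.000e-03 -1.000e-03  1.212e+00] yawnow 54.8 j [0.15 0.49 1.12 0.   1.53 0.77] t 3.3333
```

View pics/w2.png

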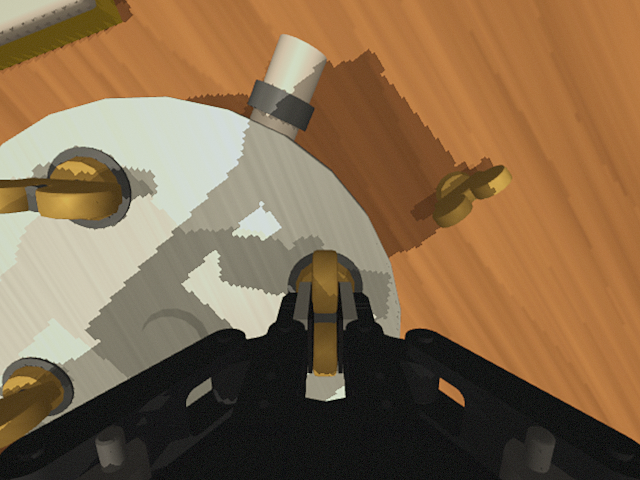

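The wing is gripped, with a 9.5 mm opening and the wing between the pads near (326,310). Turning clockwise with a small overdrive onto the stop.

```bash
python3 -m pendant '{"delta_rot": [[0,0,0.12],[0,0,0.24],[0,0,0.36],[0,0,0.48],[0,0,0.6],[0,0,0.72],[0,0,0.84],[0,0,0.96],[0,0,1.08],[0,0,1.16],[0,0,1.22],[0,0,1.26],[0,0,1.28],[0,0,1.28],[0,0,1.28],[0,0,1.28]], "linear": [[0,0,0],[0,0,0],[0,0,0],[0,0,0],[0,0,0],[0,0,0],[0,0,0],[0,0,0],[0,0,0],[0,0,0],[0,0,0],[0,0,0],[0,0,0],[0,0,0],[0,0,0],[0,0,0]], "hand": [1,1,1,1,1,1,1,1,1,1,1,1,1,1,1,1]}'
python3 -c "
from h import *
print(bot.state()['wrist_torque'],bot.state()['contact_force'])
cv2.imwrite('pics/w3.png',vision.snapshot('wrist')[:,:,::-1])
cv2.imwrite('pics/t3.png',vision.snapshot('top')[:,:,::-1])
go([644.8,136.2,107],-14.7)"
```

```text
time: 4.67
tcp_pos: [644.9, 136.8, 111.0]
orientation: [-0.002, 0.987, -0.161, -0.001]
contact_force: [-2.7, 0.9, -1.6]
opening: 9.6
[0.17203482 0.32424052 1.16394656] [-2.71987028  0.8988467  -1.63259641]
linear cm [0.01 0.06 0.39] rotvec [-0.004  0.002 -0.066] yawnow -18.5 j [0.15 0.49 1.12 0.   1.53 2.05] t 4.7667
```

View pics/w3.png

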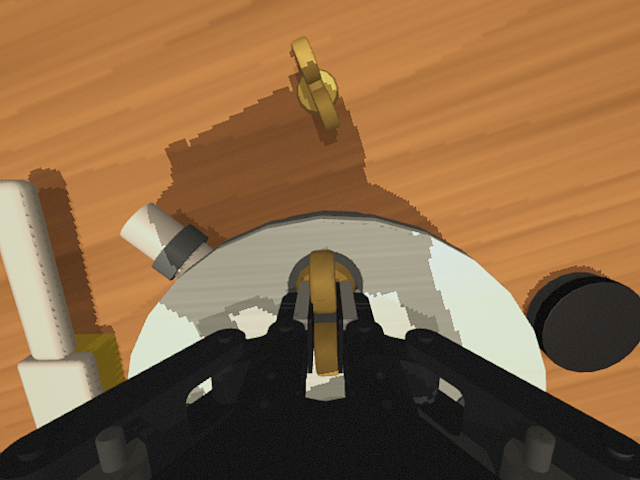

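The wrist torque of 1.16 N·m, against 0.06 N·m of friction, says the nut is on its stop. Releasing, lifting and checking before I touch the others.

```bash
python3 -m pendant '{"delta_rot": [[0,0,0],[0,0,0],[0,0,0],[0,0,0],[0,0,0],[0,0,0],[0,0,0],[0,0,0]], "linear": [[0,0,0],[0,0,0],[0,0,0],[0,0,0],[0,0,-3],[0,0,-6],[0,0,-9],[0,0,-9]], "hand": [0,0,0,0,0,0,0,0]}'
python3 -c "
from h import *
p=vision.camera_params('wrist'); im=vision.snapshot('wrist')[:,:,::-1].copy()
for X in ([644.8,136.2,137],[562.9,158,100]):
    u=proj(p,X)[0]; print(u); cv2.drawMarker(im,tuple(int(a) for a in u),(0,0,255),0,12)
cv2.imwrite('pics/w4.png',im)
go([540.9,75.4,200],147.2)"
```

```text
time: 5.43
tcp_pos: [647.3, 136.6, 209.6]
orientation: [-0.004, 0.987, -0.161, 0.005]
contact_force: [-0.1, 0.4, 2.4]
opening: 42.7
[328.41472188 256.80073642]
[334.41537472 338.54749164]
linear cm [-8.09  9.16  0.5 ] rotvec [ 0.008 -0.012 -2.893] yawnow -18.5 j [0.15 0.44 0.99 0.   1.7  2.05] t 5.4833
```

View pics/w4.png

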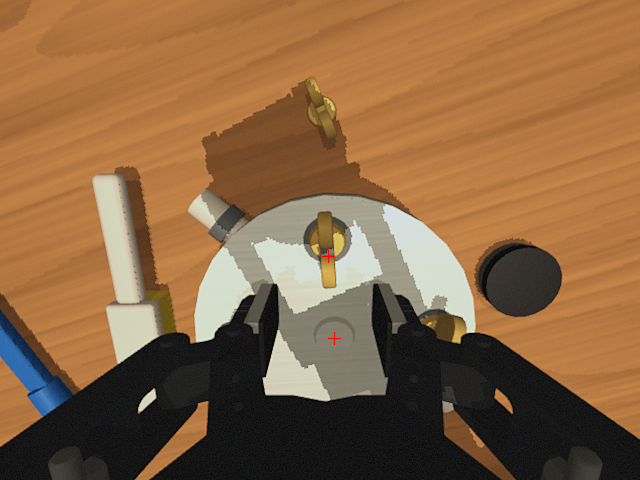

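A now points at the boss: its wings run (324,213) to (329,285), with the boss at (334,338). On to C (+y).

```bash
python3 -m pendant '{"delta_rot": [[0,0,-1.5],[0,0,-1.5],[0,0,-1.5],[0,0,-1.5],[0,0,-1.5],[0,0,-1.5],[0,0,-1.5],[0,0,-1.5],[0,0,-1.5],[0,0,-1.5],[0,0,-1.5],[0,0,-1.5]], "linear": [[-8.1,9.2,0],[-8.1,9.2,0],[-8.1,9.2,0],[-8.1,9.2,0],[-8.1,9.2,0],[-8.1,9.2,0],[-8.1,9.2,0],[-8.1,9.2,0],[-8.1,9.2,0],[-8.1,9.2,0],[-8.1,9.2,0],[-8.1,9.2,0]], "hand": [0,0,0,0,0,0,0,0,0,0,0,0]}'
python3 -c "
from h import *
go([540.9,75.4,200],147.2)"
```

```text
time: 6.48
tcp_pos: [540.3, 74.9, 203.8]
orientation: [-0.0, 0.83, 0.557, 0.004]
contact_force: [0.9, -0.5, -1.0]
opening: 42.8
linear cm [0.07 0.04 0.38] rotvec [ 0.009 -0.003 -1.387] yawnow 67.7 j [0.07 0.11 1.39 0.   1.63 0.46] t 6.4833
```

```bash
python3 -m pendant '{"delta_rot": [[0,0,-1.39],[0,0,-1.39],[0,0,-1.39],[0,0,-1.39],[0,0,-1.39],[0,0,-1.39],[0,0,-1.39],[0,0,-1.39],[0,0,-1.39],[0,0,-1.39],[0,0,-1.39],[0,0,-1.39],[0,0,-1.39]], "linear": [[0,0,0],[0,0,0],[0,0,0],[0,0,0],[0,0,0],[0,0,0],[0,0,0],[0,0,0],[0,0,0],[0,0,0],[0,0,0],[0,0,0],[0,0,0]], "hand": [0,0,0,0,0,0,0,0,0,0,0,0,0]}'
python3 -c "
from h import *
p=vision.camera_params('wrist'); im=vision.snapshot('wrist')[:,:,::-1].copy()
for X in ([540.9,75.4,137],[540.9,75.4,101],[562.9,158,100]):
    u=proj(p,X)[0]; print(u); cv2.drawMarker(im,tuple(int(a) for a in u),(0,0,255),0,12)
cv2.imwrite('pics/w5.png',im)
go([540.9,75.4,110],147.2)"
```

```text
time: 7.57
tcp_pos: [540.0, 74.7, 203.0]
orientation: [0.002, 0.282, 0.959, 0.003]
contact_force: [-0.9, 0.3, -0.1]
opening: 42.4
[324.61091922 254.91063546]
[324.32806877 239.57213627]
[435.28444161 204.68858162]
linear cm [-0.01  0.03  9.32] rotvec [ 0.007  0.003 -0.001] yawnow 147.2 j [ 0.07  0.11  1.39  0.    1.63 -0.93] t 7.6167
```

View pics/w5.png

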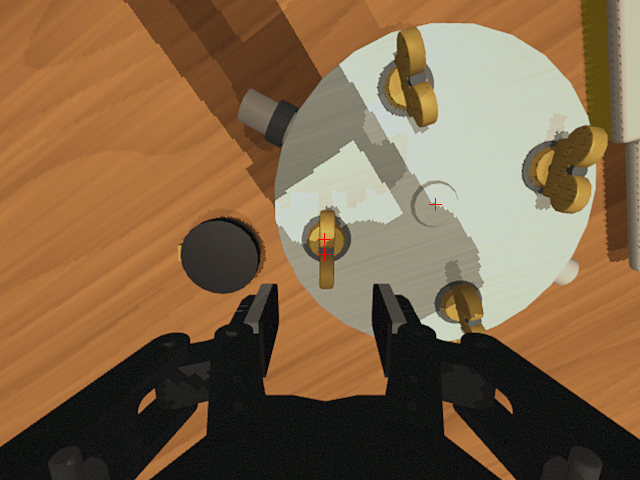

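The wrist view shows C's foot at about (327,239) and its wings vertical from (328,210) to (327,288), so it's aligned. Descending and gripping.

```bash
python3 -m pendant '{"delta_rot": [[0,0,0],[0,0,0],[0,0,0],[0,0,0],[0,0,0],[0,0,0],[0,0,0],[0,0,0],[0,0,0],[0,0,0],[0,0,0],[0,0,0],[0,0,0]], "linear": [[0,0,3],[0,0,6],[0,0,8],[0,0,9.3],[0,0,9.3],[0,0,9.3],[0,0,9.3],[0,0,9.3],[0,0,9.3],[0,0,9.3],[0,0,9.3],[0,0,9.3],[0,0,9.3]], "hand": [0,0,0,0,0,0,1,1,1,1,1,1,1]}' 30
python3 -c "
from h import *
go([540.9,75.4,110],75.3)"
```

```text
time: 8.7
tcp_pos: [541.6, 75.5, 111.8]
orientation: [0.004, 0.283, 0.959, 0.004]
contact_force: [1.1, 2.2, 5.9]
opening: 9.4
linear cm [ 0.05 -0.05  0.18] rotvec [ 0.011 -0.002  1.254] yawnow 147.2 j [ 0.07  0.18  1.51  0.    1.45 -0.93] t 8.7
```

```bash
python3 -m pendant '{"delta_rot": [[0,0,0.12],[0,0,0.24],[0,0,0.36],[0,0,0.48],[0,0,0.6],[0,0,0.72],[0,0,0.84],[0,0,0.96],[0,0,1.08],[0,0,1.18],[0,0,1.26],[0,0,1.3],[0,0,1.32],[0,0,1.32],[0,0,1.32],[0,0,1.32]], "linear": [[0,0,0],[0,0,0],[0,0,0],[0,0,0],[0,0,0],[0,0,0],[0,0,0],[0,0,0],[0,0,0],[0,0,0],[0,0,0],[0,0,0],[0,0,0],[0,0,0],[0,0,0],[0,0,0]], "hand": [1,1,1,1,1,1,1,1,1,1,1,1,1,1,1,1]}'
python3 -c "
from h import *
print(bot.state()['wrist_torque'])
go([540.9,75.4,110],75.3)"
```

```text
time: 10.03
tcp_pos: [541.6, 75.6, 111.9]
orientation: [0.001, 0.811, 0.585, 0.005]
contact_force: [1.5, 1.4, 1.2]
opening: 9.3
[-0.03296016 -0.15486564  1.17028081]
linear cm [-0.04 -0.07  0.19] rotvec [ 0.008 -0.008 -0.064] yawnow 71.6 j [0.07 0.18 1.51 0.   1.45 0.39] t 10.0333
```

C is on its stop (1.17 N·m). Release and lift.

```bash
python3 -m pendant '{"delta_rot": [[0,0,0],[0,0,0],[0,0,0],[0,0,0],[0,0,0],[0,0,0],[0,0,0],[0,0,0]], "linear": [[0,0,0],[0,0,0],[0,0,0],[0,0,0],[0,0,-3],[0,0,-6],[0,0,-9],[0,0,-9]], "hand": [0,0,0,0,0,0,0,0]}'
python3 -c "
from h import *
go([584.2,239.9,203],142.2)"
```

```text
time: 10.7
tcp_pos: [543.1, 75.2, 209.2]
orientation: [0.004, 0.811, 0.585, 0.01]
contact_force: [0.5, -0.8, 0.4]
opening: 42.9
linear cm [16.92 -1.31  0.8 ] rotvec [ 0.023  0.    -1.232] yawnow 71.6 j [0.07 0.11 1.39 0.   1.63 0.39] t 10.7
```

```bash
python3 -m pendant '{"delta_rot": [[0.01,0,-1.23],[0.01,0,-1.23],[0.01,0,-1.23],[0.01,0,-1.23],[0.01,0,-1.23],[0.01,0,-1.23],[0.01,0,-1.23],[0.01,0,-1.23],[0.01,0,-1.23],[0.01,0,-1.23],[0.01,0,-1.23],[0.01,0,-1.23],[0.01,0,-1.23]], "linear": [[16.9,-1.3,0.6],[16.9,-1.3,0.6],[16.9,-1.3,0.6],[16.9,-1.3,0.6],[16.9,-1.3,0.6],[16.9,-1.3,0.6],[16.9,-1.3,0.6],[16.9,-1.3,0.6],[16.9,-1.3,0.6],[16.9,-1.3,0.6],[16.9,-1.3,0.6],[16.9,-1.3,0.6],[16.9,-1.3,0.6]], "hand": [0,0,0,0,0,0,0,0,0,0,0,0,0]}'
python3 -c "
from h import *
p=vision.camera_params('wrist'); im=vision.snapshot('wrist')[:,:,::-1].copy()
for X in ([584.2,239.9,137],[584.2,239.9,101],[562.9,158,100]):
    u=proj(p,X)[0]; print(u); cv2.drawMarker(im,tuple(int(a) for a in u),(0,0,255),0,12)
cv2.imwrite('pics/w6.png',im)
go([584.2,239.9,110],142.2)"
```

```text
time: 11.78
tcp_pos: [584.2, 239.6, 204.8]
orientation: [0.005, 0.327, 0.945, 0.003]
contact_force: [0.5, -1.1, -0.8]
opening: 42.9
[323.16011552 252.85797856]
[322.96416565 237.67650775]
[223.98206808 278.99752101]
linear cm [ 0.08 -0.06  9.48] rotvec [ 0.01   0.007 -0.005] yawnow 141.9 j [ 0.33  0.35  1.11 -0.    1.67 -0.58] t 11.8333
```

View pics/w6.png

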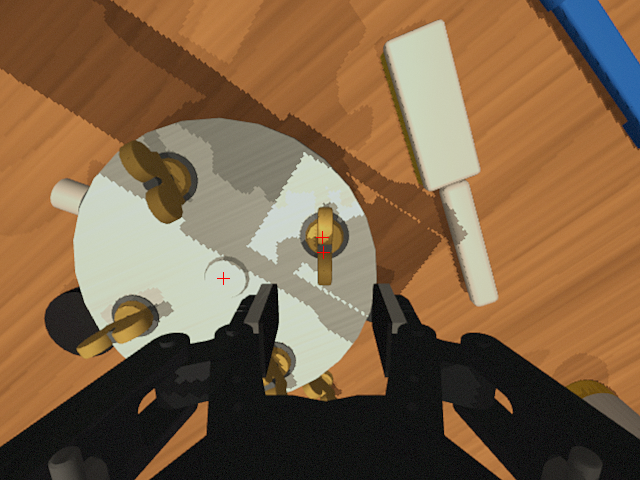

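B's foot is at about (325,236) and its wings are vertical from (325,208) to (325,285), so it's aligned. Descending, gripping and turning.

```bash
python3 -m pendant '{"delta_rot": [[0,0,0],[0,0,0],[0,0,0],[0,0,0],[0,0,0],[0,0,0],[0,0,0],[0,0,0],[0,0,0],[0,0,0],[0,0,0],[0,0,0],[0,0,0]], "linear": [[0,0,3],[0,0,6],[0,0,8],[0,0,9.4],[0,0,9.4],[0,0,9.4],[0,0,9.4],[0,0,9.4],[0,0,9.4],[0,0,9.4],[0,0,9.4],[0,0,9.4],[0,0,9.4]], "hand": [0,0,0,0,0,0,1,1,1,1,1,1,1]}' 30
python3 -c "
from h import *
go([584.2,239.9,110],75.3)"
```

```text
time: 12.92
tcp_pos: [585.5, 239.3, 112.8]
orientation: [0.005, 0.327, 0.945, 0.003]
contact_force: [-4.1, -3.8, 5.2]
opening: 9.2
linear cm [ 0.14 -0.04  0.28] rotvec [0.013 0.002 1.162] yawnow 141.9 j [ 0.33  0.41  1.23 -0.    1.49 -0.57] t 12.9167
```

```bash
python3 -m pendant '{"delta_rot": [[0,0,0.12],[0,0,0.24],[0,0,0.36],[0,0,0.48],[0,0,0.6],[0,0,0.72],[0,0,0.84],[0,0,0.96],[0,0,1.06],[0,0,1.14],[0,0,1.2],[0,0,1.23],[0,0,1.23],[0,0,1.23],[0,0,1.23]], "linear": [[0,0,0],[0,0,0],[0,0,0],[0,0,0],[0,0,0],[0,0,0],[0,0,0],[0,0,0],[0,0,0],[0,0,0],[0,0,0],[0,0,0],[0,0,0],[0,0,0],[0,0,0]], "hand": [1,1,1,1,1,1,1,1,1,1,1,1,1,1,1]}'
python3 -c "
from h import *
print(bot.state()['wrist_torque'])
go([584.2,239.9,110],75.3)"
```

```text
time: 14.17
tcp_pos: [583.8, 238.7, 112.9]
orientation: [0.002, 0.811, 0.584, 0.003]
contact_force: [-7.8, -4.6, 1.2]
opening: 9.6
[-0.96628293  1.5377387   1.11006259]
linear cm [ 0.13 -0.01  0.29] rotvec [ 0.008 -0.002 -0.066] yawnow 71.5 j [ 0.33  0.41  1.23 -0.    1.5   0.65] t 14.1667
```

Also on its stop. Release, lift, then move off towards the base-right so the top camera has a clear view.

```bash
python3 -m pendant '{"delta_rot": [[0,0,0],[0,0,0],[0,0,0],[0,0,0],[0,0,0],[0,0,0],[0,0,0],[0,0,0],[0,0,0],[0,0,0],[0,0,0],[0,0,0],[0,0,0],[0,0,0],[0,0,0],[0,0,0],[0,0,0],[0,0,0],[0,0,0],[0,0,0]], "linear": [[0,0,0],[0,0,0],[0,0,0],[0,0,0],[0,0,-3],[0,0,-6],[0,0,-9],[0,0,-12],[0,0,-12],[-40,10,-12],[-40,10,-12],[-40,10,-12],[-40,10,-12],[-40,10,-12],[-40,10,-12],[-40,10,-12],[-40,10,-12],[-40,10,-12],[-40,10,-12],[-40,10,-12]], "hand": [0,0,0,0,0,0,0,0,0,0,0,0,0,0,0,0,0,0,0,0]}'
python3 - <<'E'
from h import *
im=vision.snapshot("top")[:,:,::-1]; print(bot.state()["time"])
cv2.imwrite("pics/top9.png",im)
cv2.imwrite("pics/crop9.png",cv2.resize(np.ascontiguousarray(im[140:345,115:320]),(600,600),interpolation=cv2.INTER_CUBIC))
E
```

```text
time: 15.83
tcp_pos: [549.7, -178.7, 232.4]
orientation: [0.003, 0.814, 0.581, 0.003]
contact_force: [0.0, 0.3, 0.5]
opening: 42.7
15.8833
```

View pics/crop9.png

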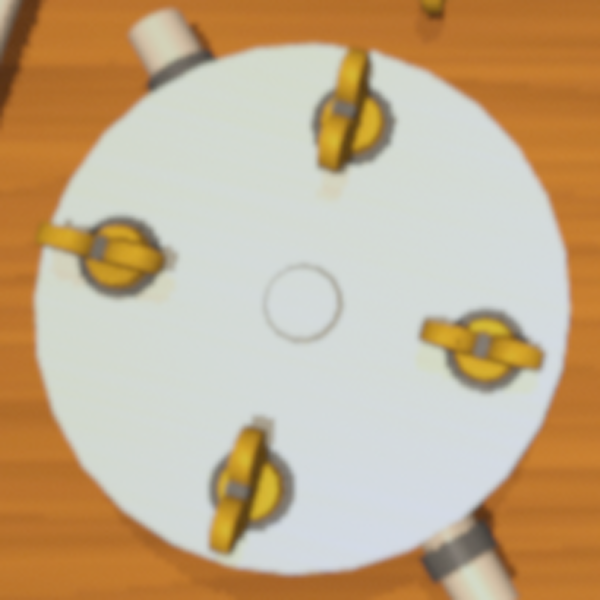

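```bash
python3 - <<'E'
from h import *
p=vision.camera_params("top"); k=205/600; c=np.array([562.9,158.0])
T=dict(A=((358,56),(330,163)),B=((47,235),(155,262)),C=((430,328),(534,357)),D=((220,548),(255,432)))
for n,(a,b) in T.items():
    P=[unproj(p,(115+q[0]*k,140+q[1]*k),130)[:2] for q in (a,b)]
    print(n,"wing",(ang(P[0]-P[1])%180).round(1))
print(bot.state()["dq"].round(3))
bot.sign_off()
E
```

```text
A wing 166.5
B wing 75.8
C wing 74.2
D wing 164.3
[ 0.074 -0.016  0.013  0.02   0.005  0.03 ]
the job is handed in; nothing more can be done
```

The three loose wing nuts are tightened and the job is handed in. The order was the one straight across from the tight nut first, then the +y nut, then the -y nut. I gripped each by its wings from above and turned it clockwise until it hit its stop.

- **On the stop:** the wrist torque about the vertical rose to about 1.1–1.2 N·m at the end of each turn, against 0.06 N·m of friction. I looked at the first nut with the wrist camera before starting the second, and it pointed at the middle.
- **Final top picture:** the wing directions are 166.5° for the opposite nut, 74.2° for +y, 75.8° for -y and 164.3° for the tight one. The expected directions are 165.3° and 75.3°. Each is within about 1.2°, which is as close as I can read the picture.
- **Limits:** the arm was clear of everything at hand-in, after about 16 s of the 58 s. The highest force I read was about 10 N. I did not read forces during the moves, only after each one.

No check failed. The arm was still settling slightly when I handed in, at up to 0.07 rad/s, but in free air.

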